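Make up a flanged check-valve joint on the bench chuck

TASK

Stack the parts of the flange joint on the red lower flange held in the bench chuck, in this order from the bottom up: the black graphite gasket, the brass check valve, the green isolating gasket, and last the steel flange with its pipe stub upwards. Centre every part on the flange below and turn the top flange so that its bolt holes line up with those of the red flange, ready for the bolts. Set each part down gently without dropping it, let go of everything, and leave the tee, elbow and jar on the bench where they are.

Things in the scene. Friction and masses are not known exactly. Their poses are not given: they have to be found in the camera images.
- seat (a point): Centre of the bright raised face (50 mm across, 60 mm above the bench) of the red lower flange, face up in a fixed black-and-red three-jaw chuck 150 mm across. The red disc, 90 mm across, lies 2 mm lower; the jaws, 45 to 68 mm from the axis, stay below the raised face. z up. Four 11 mm bolt holes on a 65 mm circle, at 45 degrees between its x and y axes.
- graphite_gasket_center (a point): Loose black graphite gasket, a rigid flat ring: 54 mm outside, 27 mm bore, 6 mm thick, lying flat. The point is its centre, half-way up (3 mm above its underside); z is up. About 65 g.
- check_valve_center (a point): Loose brass wafer check valve, a round disc 54 mm across and 19 mm high with a steel plate and a cross in its bore, lying flat. The point is its centre, half-way up (9.5 mm above its underside); z is up. About 280 g.
- isolating_gasket_center (a point): Loose green isolating gasket, a rigid flat ring: 54 mm outside, 27 mm bore, 6 mm thick, lying flat. The point is its centre, half-way up (3 mm above its underside); z is up. About 25 g.
- pipe_center (a point): Loose steel top flange, pipe stub up, 80 mm high. From below: raised face 50 mm wide, 2 mm high; disc 90 mm wide up to 16 mm; hub 44 to 38 mm wide up to 26 mm; pipe 27 mm wide from 26 to 80 mm, to be gripped. The point: on the axis, half-way up the pipe, 53 mm above the underside; z up. Four 11 mm bolt holes on a 65 mm circle, at 45 degrees between its x and y axes. 750 g.
- tee_center (a point): Bystander, to be left alone: loose galvanised pipe tee, 74 mm long, 57 mm across the branch, 40 mm high. The point is its centre, 20 mm above the bench.
- elbow_center (a point): Bystander, to be left alone: loose dark pipe elbow, legs 38 mm long, 42 mm high. The point is where its legs meet, 21 mm above the bench.
- jar_center (a point): Bystander, to be left alone: loose white jar of jointing compound with a yellow cap, 62 mm across, 75 mm high. The point is its centre, half-way up.
Things that resemble listed ones, but are neither listed nor needed, are in the scene too. Of the things shaped like the part that bears graphite_gasket_center, the black one is meant.

How it is judged:
By the outcome, as a careful person would: the job done as asked, in the order asked, and still so for the second after the job is handed in, with the robot touching nothing.
It also fails if it takes over 131 s, if anything falls off the work surface, if the arm or the gripper's body presses on something with over 40 N, if the wrist force passes 120 N, or if a joint passes its speed limit or range.

ROBOT

A 6-joint arm with a two-finger parallel gripper is mounted at the origin on the work surface. World frame = base frame: x ahead of the robot, y to its left, z up, the work surface at z = 0. Lengths are in mm, angles in rad, forces in N, time in s.
With the tool pointing down it reaches from about 350 to 975 mm from the base axis. Payload 7.1 kg.
Tool frame: the origin (TCP) lies at the centre of the arm's flange, where the gripper is bolted on; the fingertips stand 182 mm ahead of it and the grasp point (between the pads) lies 163 mm ahead of it; z points along the fingers, y is the line along which they close (so a half turn about z gives the same grasp; the last joint's range is limited). The gripper opens to 88 mm and grips with 3 to 60 N. Pads are 20 mm wide; open, the fingers measure 115 mm over their backs; the gripper's body (75 mm by 178 mm) begins 61 mm behind the grasp point.
Start: joints at [-1.277, 0.423, 1.63, -0, 1.089, -0.019], TCP at [192.345, -594.651, 404.675] pointing down, gripper open.
Joint ranges: [-3, 3], [-0.9, 2.11], [0.09, 2.58], [-1.31, 4.45], [0.11, 2.69], [-2.54, 2.54]. Speed limits (rad/s): [2.39, 2.39, 3.01, 3.14, 3.14, 3.14].

INTERFACE

Orientations are given as a rotation vector (axis times angle).
In Python, from workcell import readout, get_image, ctrl gives the robot as it stands.
- The arm moves only by the tool step_arm, never from a script. Its argument "targets" is a list that holds one entry, the list of rows, each a list of 7 numbers: the shift along the world's x, y, z as a fraction of full scale, then the turn, a rotation vector about the world's x, y, z as a fraction of full scale, then the opening, from 0 (shut) to 1 (fully open). In form: [[[dx, dy, dz, wx, wy, wz, claw], ...]]. A call has exactly 5 rows; each row shifts and turns the commanded pose from where the row before left it; what a row does not reach is not made up. Full scale, the value 1, is 0.05 m for a shift and 4 degrees for a turn. A row lasts 1/8 s, in which the tool goes at most 62.5 mm and 10.7 degrees, less where a joint would pass 70% of its speed; a pose out of reach is approached as far as the arm can. A call with a number of a shift or a turn outside -1 to 1 is refused whole. A call with a gripper value outside its range is refused whole. The fingers move at their own pace and stop on an object; the grip force is fixed at half the most. Time passes only in rows, so rows that do not move let the fingers close, or fill a call up. It gives the time, the measured TCP pose, the force, the opening and the grip force at its end, in the units of the state.
- readout.get_obs(): the state, without advancing time (a new reading comes with each control period).
- get_image(name): name is "scene" or "top"; returns a dict with "pixels" (400x640x3 uint8, red, green, blue), "intrinsics" (3x3 intrinsics, pixels), "extrinsics" (4x4, takes a point from world to camera coordinates). Camera axes: x right, y down, z forward; pixel columns grow to the right and rows downward; lengths in mm; the calibration is good to about 2 mm. A picture is of the moment at which its call begins. There is no depth.
- ctrl.close_job(): hands the job in; it is judged then, once.
The state is a dict: "t": time; "qpos": joint angles; "qvel": joint speeds; "joint_torque": joint torques, N m; "ee_pos": TCP position; "orientation": TCP orientation; "ft_force": force on the tool from outside, world axes, zero at the start; "moment": the same for the moment, N m; "width": finger opening in mm; "grasp_force": force on a finger pad.
Only numpy, scipy, OpenCV 4.12 (cv2) and the standard library are available. Lean on these libraries where they do the work, as an engineer would, in place of code of your own. Each camera call takes 0.05 s, during which the arm holds its last target. There are 200 camera calls.

## Working session

There is one attempt and no reset: what is moved stays moved. The work goes in short steps, Python scripts to look and compute and a tool call to move; the robot and the scene stay as the last step left them, time stands still between calls to the robot, and variables do not carry over. Pictures are saved under pics/ and viewed, at most 14 in all, crops included, and the job is handed in when it is done.

Besides the shell and the picture viewer there is one more tool, called after "Request:" as name(argument=value, ...) on one line, values as JSON. step_arm: Moves the arm, as the interface text tells. Shift numbers are shares of 0.05 m and turn numbers shares of 4 degrees, none past 1 either way. Its arguments: {"type":"object","properties":{"targets":{"type":"array"}},"required":["targets"]}

```bash
mkdir -p pics
cat > h.py <<'E'
import numpy as np, cv2
from workcell import readout, get_image, ctrl
def shot(n,f):
    d=get_image(n); cv2.imwrite(f'pics/{f}.png',d['pixels'][:,:,::-1]); np.savez(f'pics/{f}.npz',**d); return d
def load(f): return dict(np.load(f'pics/{f}.npz'))
def ray(d,u,v,z):
    K,T=np.array(d['intrinsics']),np.array(d['extrinsics']); R,t=T[:3,:3],T[:3,3]
    c=-R.T@t; r=R.T@np.linalg.inv(K)@np.array([u,v,1.]); return c+r*(z-c[2])/r[2]
def proj(d,p):
    K,T=np.array(d['intrinsics']),np.array(d['extrinsics']); q=K@(T[:3,:3]@np.array(p,float)+T[:3,3]); return q[:2]/q[2]
E
python3 - <<'E'
from h import *
for n in('scene','top'):
    d=shot(n,n+'0'); T=np.array(d['extrinsics']); print(n,d['intrinsics'],(-T[:3,:3].T@T[:3,3]).round(),T[:3,:3].round(2))
o=readout.get_obs(); print(o)
E
```

```text
scene [[398.99804697   0.         318.82021274]
 [  0.         398.99804697 202.78008923]
 [  0.           0.           1.        ]] [1379.  539.  781.] [[-0.54  0.84  0.02]
 [ 0.47  0.32 -0.83]
 [-0.7  -0.43 -0.56]]
top [[392.48918837   0.         314.28897721]
 [  0.         392.48918837 198.33014311]
 [  0.           0.           1.        ]] [375.   8. 991.] [[ 0.02 -1.    0.01]
 [-0.99 -0.02 -0.15]
 [ 0.15 -0.   -0.99]]
{'t': 0.1, 'qpos': array([-1.27699950e+00,  4.23751129e-01,  1.63061613e+00, -5.88222119e-06,
        1.08860694e+00, -1.90120151e-02]), 'qvel': array([-0.00045207, -0.00321731, -0.00249703,  0.00097843,  0.00113024,
       -0.00092086]), 'joint_torque': array([ 4.91336618e-05, -5.45610201e+01, -2.74325716e+01,  6.45692926e-02,
        1.87697547e-02,  2.26588689e-06]), 'ee_pos': array([ 192.27479969, -594.41852669,  403.98655604]), 'orientation': array([-3.10189376e+00, -4.89149296e-01,  3.05195650e-04]), 'ft_force': array([-0.85598969,  0.80588301,  1.05772255]), 'moment': array([-0.01395019,  0.02904921, -0.03217479]), 'grasp_force': 0.0, 'width': 87.75056642844655}
```

View pics/top0.png

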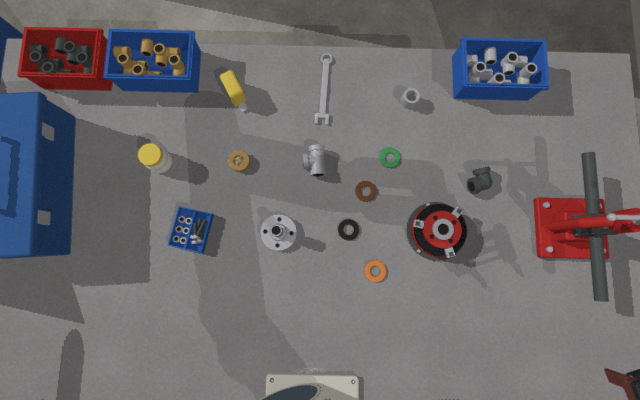

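View pics/scene0.png

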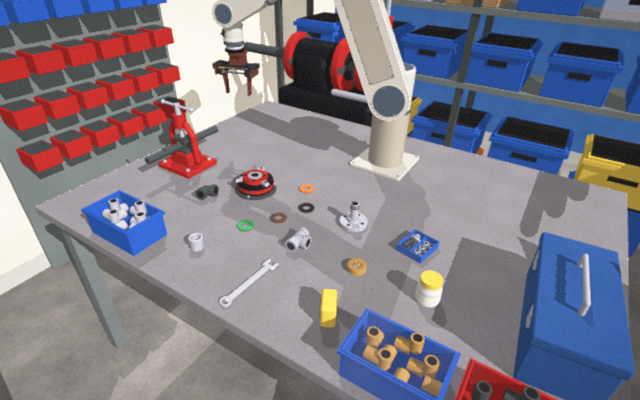

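The top view looks straight down, with image up = +x and image left = +y. Ring candidates are black (348,229), brown (366,191), orange (375,271) and green (390,157). I choose black for graphite and green for isolating. The valve is the brass disc at (238,160), since the brass fittings at (150,50) are in a bin. The top flange is at (279,231) and the seat at (443,230). Next, one close crop to check.

Run:
```python
from h import *
def crop(f,u,v,r=24,s=8):
    im=cv2.imread(f'pics/{f}.png'); return cv2.resize(im[v-r:v+r,u-r:u+r],(266,266),interpolation=cv2.INTER_CUBIC)
a=[('top0',348,229,16),('top0',238,160,16),('top0',390,157,16)]
b=[('top0',279,231,24),('top0',443,230,36),('scene0',354,214,24)]
cv2.imwrite('pics/c1.png',np.vstack([np.hstack([crop(*x) for x in r]) for r in (a,b)]))
d=load('top0'); hsv=cv2.cvtColor(d['pixels'],cv2.COLOR_RGB2HSV)
for n,u,v in [('bl',348,229),('valve',238,160),('gr',390,157),('bench',330,260),('fl',262,231),('seat',443,230)]:
    print(n,[hsv[v,x].tolist() for x in range(u-13,u+14,2)])
```

```text
bl [[0, 4, 129], [0, 7, 109], [150, 7, 38], [0, 7, 38], [0, 7, 73], [170, 8, 94], [170, 6, 127], [10, 6, 129], [0, 4, 126], [165, 10, 105], [0, 7, 37], [60, 6, 40], [20, 10, 79], [15, 5, 102]]
valve [[170, 7, 115], [15, 31, 131], [19, 133, 151], [19, 130, 149], [18, 112, 100], [18, 32, 103], [19, 129, 148], [19, 134, 150], [17, 54, 118], [13, 23, 132], [19, 131, 150], [19, 134, 148], [19, 115, 93], [0, 6, 79]]
gr [[0, 6, 132], [65, 62, 124], [67, 139, 141], [67, 142, 140], [15, 5, 95], [15, 4, 134], [15, 4, 129], [165, 4, 130], [0, 4, 127], [67, 140, 146], [67, 136, 141], [66, 122, 134], [10, 7, 107], [0, 6, 131]]
bench [[10, 6, 129], [0, 6, 128], [0, 4, 129], [20, 6, 129], [8, 8, 130], [0, 4, 125], [165, 4, 130], [0, 4, 129], [170, 6, 126], [160, 6, 130], [160, 6, 127], [160, 6, 127], [150, 2, 131], [0, 4, 129]]
fl [[15, 4, 119], [0, 4, 119], [170, 6, 118], [8, 8, 136], [0, 4, 131], [0, 4, 120], [120, 8, 168], [60, 3, 75], [0, 0, 37], [110, 7, 103], [120, 7, 149], [110, 6, 134], [0, 0, 36], [0, 7, 38]]
seat [[1, 185, 143], [0, 107, 143], [113, 7, 147], [120, 9, 146], [0, 0, 45], [150, 7, 35], [173, 26, 39], [15, 14, 37], [30, 51, 30], [0, 0, 69], [113, 7, 146], [110, 5, 145], [1, 181, 114], [1, 183, 145]]
```

View pics/c1.png

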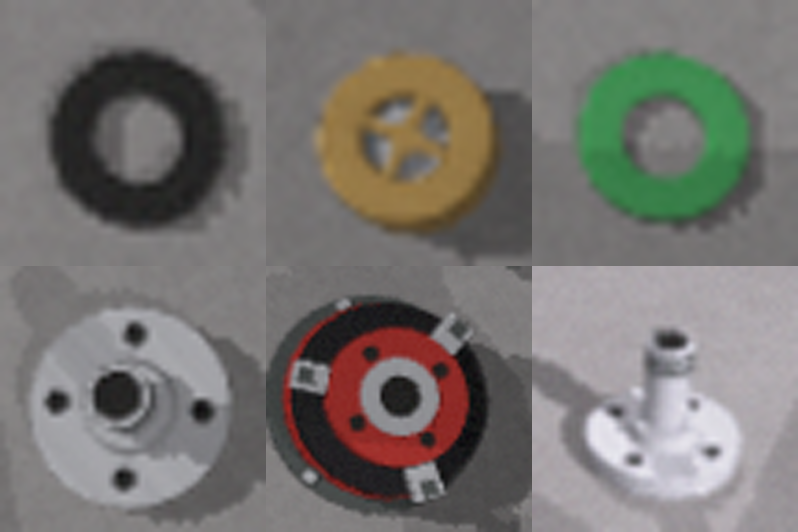

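The crops confirm my picks: black ring, brass valve with cross, and green ring. The steel flange shows four holes at about 5° to the image axes, and the seat shows holes at about 30° to them. Now I'll measure in both views.

```bash
cat > m.py <<'E'
from h import *
S=8
def blob(d,u,v,r,f,fill=True):
    """largest component of mask f near (u,v), upsampled; returns (centroid, fitEllipse) of its hull"""
    u,v=int(round(u)),int(round(v)); p=d['pixels'][v-r:v+r+1,u-r:u+r+1]
    p=cv2.resize(p,None,fx=S,fy=S,interpolation=cv2.INTER_LINEAR); hsv=cv2.cvtColor(p,cv2.COLOR_RGB2HSV).astype(int)
    m=f(hsv[...,0],hsv[...,1],hsv[...,2]).astype(np.uint8)
    cs,_=cv2.findContours(m,cv2.RETR_EXTERNAL,cv2.CHAIN_APPROX_NONE); c=max(cs,key=cv2.contourArea)
    c=cv2.convexHull(c); M=cv2.moments(c)
    full=lambda q:(np.array(q)+.5)/S-.5+[u-r,v-r]
    e=cv2.fitEllipse(c) if len(c)>5 else None
    return full((M['m10']/M['m00'],M['m01']/M['m00'])), (np.array(e[1])/S).round(2)
def holes(d,u,v,r,f,amin,amax):
    u,v=int(round(u)),int(round(v)); p=d['pixels'][v-r:v+r+1,u-r:u+r+1]
    p=cv2.resize(p,None,fx=S,fy=S,interpolation=cv2.INTER_CUBIC); hsv=cv2.cvtColor(p,cv2.COLOR_RGB2HSV).astype(int)
    m=f(hsv[...,0],hsv[...,1],hsv[...,2]).astype(np.uint8)
    n,l,s,c=cv2.connectedComponentsWithStats(m)
    return [((c[i]+.5)/S-.5+[u-r,v-r],s[i,4]/S/S) for i in range(1,n) if amin<s[i,4]/S/S<amax]
BL=lambda h,s,v:(v<60)&(s<40)
GR=lambda h,s,v:(h>50)&(h<85)&(s>65)
BR=lambda h,s,v:(h>12)&(h<26)&(s>70)
GY=lambda h,s,v:(s<60)&(v>95)
E
python3 - <<'E'
from m import *
t,s=load('top0'),load('scene0')
for n,f,z,uv in [('black',BL,3,(348,229)),('green',GR,3,(390,157)),('valve',BR,9.5,(238,160))]:
    c,e=blob(t,*uv,15,f); P=ray(t,*c,z); q=proj(s,P); c2,e2=blob(s,*q,16,f if n!='black' else (lambda h,s,v:v<75))
    print(n,c.round(2),e,P.round(1),'scene:',q.round(1),c2.round(1),e2,ray(s,*c2,z).round(1))
c,e=blob(t,443,230,12,GY); P=ray(t,*c,60); q=proj(s,P); print('seat',c,e,P.round(1),q)
c2,e2=blob(s,*q,9,GY); print(c2,e2,ray(s,*c2,60).round(1))
for n,uv,r,f,z in [('seatholes',c,20,lambda h,s,v:v<85,58),('flholes',(279,231),20,lambda h,s,v:v<75,16)]:
    for c_,a in holes(t,*uv,r,f,3,60): 
        X=ray(t,*c_,z); print(n,c_.round(1),round(a,1),X.round(1))
o=readout.get_obs(); R=cv2.Rodrigues(o['orientation'])[0]; print(R.round(3))
E
```

```text
black [348.2  229.23] [20.47 20.95] [453.4 -82.9   3. ] scene: [306.4 207. ] [305.9 207.4] [ 8.34 14.46] [456.2 -82.8   3. ]
green [389.37 157.03] [20.22 21.05] [ 643.1 -188.1    3. ] scene: [245.7 224.6] [245.2 225. ] [11.26 17.12] [ 645.3 -188.1    3. ]
valve [238.76 160.72] [21.42 22.4 ] [622.2 200.1   9.5] scene: [356.7 266.2] [356.3 266.3] [18.1  20.85] [623.2 199.4   9.5]
seat [442.73264861 228.91227023] [20.45 21.4 ] [ 454.7 -302.4   60. ] [255.05005648 174.26505324]Traceback (most recent call last):
  File "<stdin>", line 7, in <module>
  File "m.py", line 12, in blob
    return full((M['m10']/M['m00'],M['m01']/M['m00'])), (np.array(e[1])/S).round(2)
                                                                  ~^^^
TypeError: 'NoneType' object is not subscriptable
```

Run:
```python
from m import *
t,s=load('top0'),load('scene0')
def ang(P,c): return [np.degrees(np.arctan2(*(p-c)[:2][::-1])).round(1) for p in P]
for n,uv,r,f,z in [('seat',(443,230),17,lambda h,s,v:v<85,58),('fl',(279,231),19,lambda h,s,v:v<75,16)]:
    H=[(c,a) for c,a in holes(t,*uv,r,f,3,80)]
    for c,a in H: X=ray(t,*c,z); print(n,c.round(1),round(a,1),X.round(1),np.degrees(np.arctan2(*(X-ray(t,*uv,z))[:2][::-1])).round(1))
q=proj(s,[454.7,-302.4,60]);
c2,e2=blob(s,*q,11,lambda h,s,v:(s<60)&(v>115)); print('scene seat',q,c2,e2,ray(s,*c2,60).round(1))
print(cv2.Rodrigues(readout.get_obs()['orientation'])[0].round(3))
```

```text
seat [427.5 214.2] 15.1 [ 489.4 -267.6   58. ] 44.2
seat [459.4 218.5] 16.2 [ 480.8 -343.8   58. ] -54.7
seat [434.9 217.2] 13.5 [ 482.4 -285.2   58. ] 31.5
seat [453.7 221.8] 13.6 [ 472.4 -329.9   58. ] -52.6
seat [431.3 236. ] 14.1 [ 437.5 -275.4   58. ] 117.7
seat [457.5 244. ] 46.4 [ 419.9 -337.2   58. ] -134.1
seat [450.3 240.5] 13.0 [ 427.9 -320.2   58. ] -145.8
seat [429. 245.] 38.4 [ 416.  -269.4   58. ] 136.6
fl [278.9 218.8] 8.3 [474.5  91.3  16. ] 2.7
fl [275.6 229.8] 54.5 [446.8  98.4  16. ] 72.4
fl [264.8 231. ] 9.3 [443.3 125.1  16. ] 91.3
fl [291.  232.7] 11.6 [440.4  60.1  16. ] -96.9
fl [276.9 245. ] 8.4 [409.5  93.9  16. ] 173.5Traceback (most recent call last):
  File "<stdin>", line 8, in <module>
  File "m.py", line 12, in blob
    return full((M['m10']/M['m00'],M['m01']/M['m00'])), (np.array(e[1])/S).round(2)
                                                                  ~^^^
TypeError: 'NoneType' object is not subscriptable
```

Results (x, y in mm):

| Part | x | y | Hole angle |
|---|---|---|---|
| Seat | 454.9 | -302.5 | 32.7° |
| Top flange | 441.9 | 92.6 | -2.4° |
| Black ring | 453.5–454 | -83 | – |
| Green ring | 643 | -188 | – |
| Valve | 622 | 200 | – |

Going for the black ring first.

Request:
step_arm(targets=[[[0.476,0.93,-0.1,0,0,0,1],[0.476,0.93,-0.1,0,0,0,1],[0.476,0.93,-0.1,0,0,0,1],[0.476,0.93,-0.1,0,0,0,1],[0.476,0.93,-0.1,0,0,0,1]]])

```text
t: 0.72
ee_pos: [311.7, -360.5, 379.4]
orientation: [-3.103, -0.489, 0.0]
ft_force: [-0.1, -0.0, -0.6]
width: 87.5
grasp_force: 0.0
```

Request:
step_arm(targets=[[[0.476,0.93,-0.1,0,0,0,1],[0.476,0.93,-0.1,0,0,0,1],[0.476,0.93,-0.1,0,0,0,1],[0.476,0.93,-0.1,0,0,0,1],[0.476,0.93,-0.1,0,0,0,1]]])

```text
t: 1.35
ee_pos: [430.8, -128.0, 354.5]
orientation: [3.103, 0.489, 0.0]
ft_force: [0.7, -0.9, 0.5]
width: 87.8
grasp_force: 0.0
```

Request:
step_arm(targets=[[[0.476,0.93,-0.1,0,0,0,1],[0,0,-0.8,0,0,0,1],[0,0,-0.8,0,0,0,1],[0,0,-0.8,0,0,0,1],[0,0,0,0,0,0,1]]])

```text
t: 1.98
ee_pos: [452.9, -82.8, 227.5]
orientation: [-3.101, -0.489, 0.009]
ft_force: [-0.3, -0.5, 0.1]
width: 88.1
grasp_force: 0.0
```

Request:
step_arm(targets=[[[0,0,-0.3,0,0,0,1],[0,0,-0.3,0,0,0,1],[0,0,-0.2,0,0,0,1],[0,0,0,0,0,0,1],[0,0,0,0,0,0,1]]])

```text
t: 2.6
ee_pos: [454.3, -83.2, 189.9]
orientation: [3.103, 0.489, 0.001]
ft_force: [-0.5, 0.8, 0.3]
width: 88.0
grasp_force: 0.0
```

Request:
step_arm(targets=[[[0,0,-0.1,0,0,0,1],[0,0,0,0,0,0,0.4],[0,0,0,0,0,0,0.4],[0,0,0,0,0,0,0.4],[0,0,0,0,0,0,0.4]]])

```text
t: 3.22
ee_pos: [454.2, -83.2, 184.7]
orientation: [3.103, 0.489, 0.0]
ft_force: [0.2, -0.7, 0.6]
width: 51.8
grasp_force: 30.1
```

Request:
step_arm(targets=[[[0,0,0,0,0,0,0.4],[0,0,0,0,0,0,0.4],[0,0,0,0,0,0,0.4],[0,0,0,0,0,0,0.4],[0,0,0,0,0,0,0.4]]])

```text
t: 3.85
ee_pos: [454.2, -83.2, 184.7]
orientation: [3.103, 0.489, 0.0]
ft_force: [0.1, -0.4, 1.8]
width: 52.1
grasp_force: 30.0
```

Request:
step_arm(targets=[[[0,0,0,0,0,0,0.8],[0,0,0,0,0,0,0.8],[0,0,0,0,0,0.5,0.8],[0,0,0,0,0,1,0.8],[0,0,0,0,0,1,0.8]]])

```text
t: 4.47
ee_pos: [454.1, -83.2, 184.6]
orientation: [-3.047, -0.763, 0.0]
ft_force: [0.2, 0.3, 0.4]
width: 70.0
grasp_force: 0.0
```

Request:
step_arm(targets=[[[0,0,0,0,0,1,0.8],[0,0,0,0,0,1,0.8],[0,0,0,0,0,1,0.8],[0,0,0,0,0,1,0.8],[0,0,0,0,0,1,0.8]]])

```text
t: 5.1
ee_pos: [454.1, -83.1, 184.6]
orientation: [-2.868, -1.281, 0.0]
ft_force: [-1.1, -0.2, -0.3]
width: 70.1
grasp_force: 0.0
```

Request:
step_arm(targets=[[[0,0,0,0,0,1,0.8],[0,0,0,0,0,1,0.8],[0,0,0,0,0,1,0.8],[0,0,0,0,0,1,0.8],[0,0,0,0,0,1,0.8]]])

```text
t: 5.72
ee_pos: [454.1, -83.2, 184.6]
orientation: [-2.602, -1.76, 0.0]
ft_force: [0.8, -0.4, 0.3]
width: 70.6
grasp_force: 0.0
```

Request:
step_arm(targets=[[[0,0,0,0,0,1,0.8],[0,0,0,0,0,1,0.8],[0,0,0,0,0,1,0.8],[0,0,0,0,0,1,0.8],[0,0,0,0,0,1,0.8]]])

```text
t: 6.35
ee_pos: [454.1, -83.1, 184.6]
orientation: [-2.257, -2.185, 0.0]
ft_force: [0.2, 0.6, 0.1]
width: 70.3
grasp_force: 0.0
```

Request:
step_arm(targets=[[[0,0,0,0,0,1,0.8],[0,0,0,0,0,1,0.8],[0,0,0,0,0,1,0.8],[0,0,0,0,0,1,0.8],[0,0,0,0,0,1,0.8]]])

```text
t: 6.98
ee_pos: [454.1, -83.1, 184.6]
orientation: [-1.844, -2.544, 0.0]
ft_force: [-0.6, 0.1, -0.2]
width: 70.2
grasp_force: 0.0
```

Request:
step_arm(targets=[[[0,0,0,0,0,0,0.4],[0,0,0,0,0,0,0.4],[0,0,0,0,0,0,0.4],[0,0,0,0,0,0,0.4],[0,0,0,0,0,0,0.4]]])

```text
t: 7.6
ee_pos: [454.1, -83.1, 184.6]
orientation: [-1.848, -2.54, 0.0]
ft_force: [0.4, 0.8, 0.0]
width: 52.5
grasp_force: 30.0
```

Request:
step_arm(targets=[[[0,0,0.2,0,0,0,0.4],[0,0,0.5,0,0,0,0.4],[0,0,1,0,0,0,0.4],[0,0,1,0,0,0,0.4],[0,0,0,0,0,0,0.4]]])

```text
t: 8.22
ee_pos: [455.2, -83.4, 323.5]
orientation: [1.844, 2.534, 0.005]
ft_force: [-0.3, -0.6, -0.4]
width: 52.7
grasp_force: 30.0
```

Run:
```python
from h import *
d=shot('scene','s1'); q=proj(d,[454,-83,140]).astype(int); print(q); im=cv2.imread('pics/s1.png')[q[1]-60:q[1]+60,q[0]-80:q[0]+80]
cv2.imwrite('pics/s1c.png',cv2.resize(im,None,fx=4,fy=4,interpolation=cv2.INTER_CUBIC))
```

```text
[306 172]
```

View pics/s1c.png

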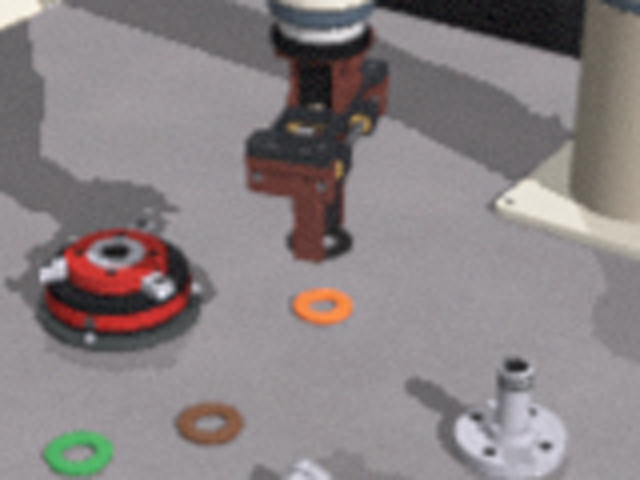

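The scene crop shows the black ring held between the fingers at about (320,240), with nothing else disturbed.

Request:
step_arm(targets=[[[0.016,-0.877,0,0,0,0,0.4],[0,-0.877,0,0,0,0,0.4],[0,-0.877,0,0,0,0,0.4],[0,-0.877,0,0,0,0,0.4],[0,-0.877,0,0,0,0,0.4]]])

```text
t: 8.9
ee_pos: [454.2, -303.5, 317.9]
orientation: [-1.847, -2.538, -0.0]
ft_force: [1.3, -0.3, -1.3]
width: 52.8
grasp_force: 30.0
```

Request:
step_arm(targets=[[[0,0,-0.6,0,0,0,0.4],[0,0,-0.594,0,0,0,0.4],[0,0,-0.1,0,0,0,0.4],[0,0,-0.1,0,0,0,0.4],[0,0,0,0,0,0,0.4]]])

```text
t: 9.52
ee_pos: [455.2, -302.3, 250.2]
orientation: [1.848, 2.54, -0.0]
ft_force: [-0.5, 0.7, -0.7]
width: 53.1
grasp_force: 30.0
```

Request:
step_arm(targets=[[[0,0,-0.04,0,0,0,0.4],[0,0,-0.03,0,0,0,0.4],[0,0,0,0,0,0,0.4],[0,0,0,0,0,0,0.4],[0,0,0,0,0,0,0.4]]])

```text
t: 10.15
ee_pos: [455.0, -302.4, 246.5]
orientation: [1.848, 2.54, 0.0]
ft_force: [0.6, 0.5, -0.4]
width: 52.5
grasp_force: 30.0
```

Request:
step_arm(targets=[[[0,0,-0.02,0,0,0,0.4],[0,0,0,0,0,0,0.4],[0,0,-0.015,0,0,0,0.4],[0,0,0,0,0,0,0.4],[0,0,0,0,0,0,0.4]]])

```text
t: 10.78
ee_pos: [455.0, -302.4, 244.7]
orientation: [-1.848, -2.54, -0.0]
ft_force: [0.1, -0.7, -1.7]
width: 53.0
grasp_force: 30.0
```

Request:
step_arm(targets=[[[0,0,-0.01,0,0,0,0.4],[0,0,0,0,0,0,0.4],[0,0,-0.01,0,0,0,0.4],[0,0,0,0,0,0,0.4],[0,0,0,0,0,0,0.4]]])

```text
t: 11.4
ee_pos: [455.0, -302.4, 244.5]
orientation: [1.848, 2.54, -0.0]
ft_force: [-2.6, 1.4, 9.7]
width: 52.4
grasp_force: 30.0
```

Contact felt. Releasing, lifting and moving toward green, then checking.

Request:
step_arm(targets=[[[0,0,0.01,0,0,0,0.4],[0,0,0,0,0,0,0.8],[0,0,0,0,0,0,0.8],[0,0,0,0,0,0,0.8],[0,0,0.2,0,0,0,0.8]]])

```text
t: 12.02
ee_pos: [454.7, -302.2, 253.8]
orientation: [-1.847, -2.539, 0.0]
ft_force: [-0.3, 0.4, 0.2]
width: 70.2
grasp_force: 0.0
```

Request:
step_arm(targets=[[[0,0,0.8,0,0,0,0.8],[0,0,1,0,0,0,0.8],[0.88,0.5,0,0,0,0,0.8],[0.88,0.5,0,0,0,0,0.8],[0.88,0.5,0,0,0,0,0.8]]])

```text
t: 12.65
ee_pos: [588.1, -226.7, 345.4]
orientation: [1.848, 2.539, 0.0]
ft_force: [0.9, -0.3, 0.9]
width: 70.1
grasp_force: 0.0
```

Request:
step_arm(targets=[[[0.5,0.5,0,0,0,0,0.8],[0.62,0.28,0,0,0,0,0.8],[0,1,0,0,0,0,0.8],[0,1,0,0,0,0,0.8],[0,0,0,0,0,0,0.8]]])

```text
t: 13.28
ee_pos: [642.9, -85.4, 344.8]
orientation: [-1.843, -2.544, -0.0]
ft_force: [0.3, -1.0, 0.2]
width: 70.5
grasp_force: 0.0
```

Run:
```python
from m import *
d=shot('top','t1'); u,v=proj(d,[455,-302.5,63]).astype(int); print(u,v); im=cv2.imread('pics/t1.png')[v-40:v+40,u-40:u+120]
cv2.imwrite('pics/t1c.png',cv2.resize(im,None,fx=5,fy=5,interpolation=cv2.INTER_CUBIC))
p=d['pixels'][v-2:v+3:2,u-24:u+25].astype(int); print(cv2.cvtColor(d['pixels'],cv2.COLOR_RGB2HSV)[v,u-24:u+25].tolist())
e,_=None,None
c,e=blob(d,u,v,14,lambda h,s,v:(v<75)&(s<110)); print(c,e,ray(d,*c,64))
```

```text
443 228
[[23, 21, 144], [25, 23, 145], [25, 19, 144], [25, 21, 143], [30, 18, 142], [23, 23, 145], [26, 25, 143], [28, 21, 143], [23, 21, 144], [23, 23, 144], [25, 21, 144], [25, 22, 142], [25, 20, 142], [23, 21, 144], [25, 20, 143], [25, 21, 144], [25, 21, 144], [23, 21, 143], [28, 21, 143], [23, 23, 143], [25, 20, 143], [25, 23, 144], [25, 20, 143], [25, 22, 142], [28, 22, 141], [25, 22, 142], [23, 21, 143], [25, 22, 142], [23, 21, 144], [25, 22, 141], [21, 23, 144], [23, 21, 143], [25, 22, 142], [21, 23, 142], [27, 20, 140], [25, 22, 141], [27, 20, 140], [22, 20, 140], [28, 22, 138], [27, 18, 139], [23, 24, 139], [21, 24, 140], [23, 22, 138], [23, 24, 140], [23, 24, 139], [25, 22, 138], [27, 20, 137], [22, 21, 136], [22, 20, 137]]Traceback (most recent call last):
  File "<stdin>", line 6, in <module>
  File "m.py", line 8, in blob
    cs,_=cv2.findContours(m,cv2.RETR_EXTERNAL,cv2.CHAIN_APPROX_NONE); c=max(cs,key=cv2.contourArea)
                                                                        ~~~^^^^^^^^^^^^^^^^^^^^^^^^
ValueError: max() iterable argument is empty
```

View pics/t1c.png

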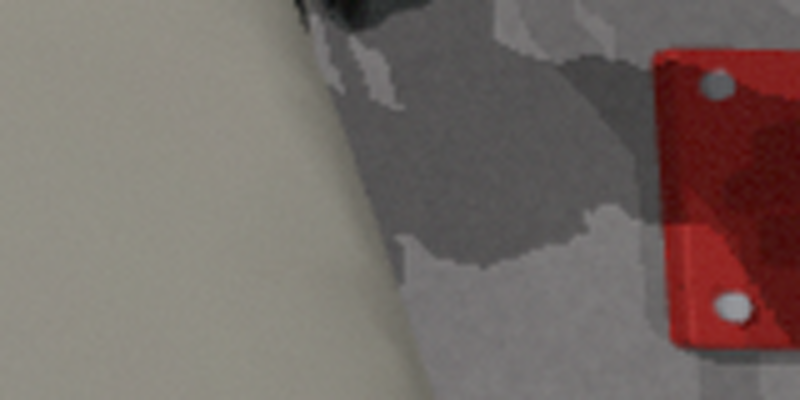

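The crop shows only the arm's link covering the chuck, so I'll move over near the valve and look again.

Request:
step_arm(targets=[[[0,1,0,0,0,0,1],[0,1,0,0,0,0,1],[0,1,0,0,0,0,1],[0,1,0,0,0,0,1],[0,1,0,0,0,0,1]]])

```text
t: 13.95
ee_pos: [643.4, 161.7, 344.7]
orientation: [1.85, 2.538, 0.0]
ft_force: [0.6, -0.1, 0.4]
width: 87.7
grasp_force: 0.0
```

Run:
```python
from m import *
o=readout.get_obs(); print(o['ee_pos'],o['qpos'].round(2))
d=shot('top','t2'); u,v=proj(d,[455,-302.5,63]).astype(int); print(u,v); im=cv2.imread('pics/t2.png')[v-40:v+40,u-40:u+40]
s=shot('scene','s2'); a,b=proj(s,[455,-302.5,63]).astype(int); im2=cv2.imread('pics/s2.png')[b-30:b+30,a-30:a+30]
cv2.imwrite('pics/t2c.png',np.hstack([cv2.resize(i,(400,400),interpolation=cv2.INTER_CUBIC) for i in (im,im2)]))
c,e=blob(d,u,v,11,lambda h,s,v:(v<75)&(s<110)); print(c,e,ray(d,*c,63.5))
c,e=blob(d,390,157,15,GR); print('green',c,ray(d,*c,3))
```

```text
[643.42019503 161.65145045 344.74123971] [ 0.23  0.55  1.58 -0.    1.01 -0.08]
443 228
[443.09339999 229.15598198] [22.67 26.21] [ 453.87290833 -302.10798912   63.5       ]
green [389.35358076 157.03316664] [ 643.03463126 -188.04371687    3.        ]
```

View pics/t2c.png

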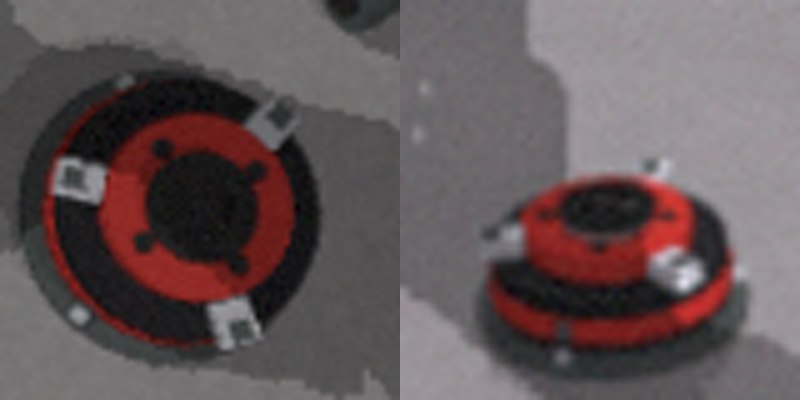

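The top crop shows the ring at (200,208) covering the bright face, with the red disc even around it apart from parallax. The scene crop shows it lying flat. Next, quantify the centring.

```bash
cat >> m.py <<'E'
def ringfit(d,u,v,r,f,k=6.0):
    """fit ellipse to mask f after opening with a k px disc (detaches bolt holes)"""
    u,v=int(round(u)),int(round(v)); p=cv2.resize(d['pixels'][v-r:v+r+1,u-r:u+r+1],None,fx=S,fy=S,interpolation=cv2.INTER_LINEAR)
    h=cv2.cvtColor(p,cv2.COLOR_RGB2HSV).astype(int); m=f(h[...,0],h[...,1],h[...,2]).astype(np.uint8)
    K=cv2.getStructuringElement(cv2.MORPH_ELLIPSE,(int(k*S)|1,)*2); m=cv2.morphologyEx(m,cv2.MORPH_OPEN,K)
    cs,_=cv2.findContours(m,cv2.RETR_EXTERNAL,cv2.CHAIN_APPROX_NONE); cs=[c for c in cs if len(c)>20]
    c=min(cs,key=lambda c:np.linalg.norm(np.mean(c[:,0],0)-p.shape[0]/2)); e=cv2.fitEllipse(c)
    return (np.array(e[0])+.5)/S-.5+[u-r,v-r],(np.array(e[1])/S).round(2)
E
python3 - <<'E'
from m import *
for f in('t2',):
    d=load(f)
    c,e=ringfit(d,443,229,14,lambda h,s,v:(v<75)&(s<110),6); print(c,e,[ray(d,*c,z).round(1) for z in(63,66)])
RED=lambda h,s,v:((h<10)|(h>170))&(s>110)&(v>50)
for f in('t2','top0'):
    d=load(f)
    u,v,r=443,229,22; 
    c,e=blob(d,u,v,22,lambda h,s,v:RED(h,s,v)); print(f,'disc?',c,e)
    H=[(c.round(2),round(a,1)) for c,a in holes(d,443,229,16,lambda h,s,v:v<65,2,300)]; print(H)
E
```

```text
[442.88848686 229.01114845] [20.84 21.81] [array([ 454.2, -301.8,   63. ]), array([ 454. , -300.8,   66. ])]
t2 disc? [441.82676872 229.3023511 ] [38.3  39.93]
[(array([428.33, 214.05]), np.float64(12.7)), (array([458.73, 218.3 ]), np.float64(7.0)), (array([457.37, 243.33]), np.float64(20.7)), (array([428.27, 243.95]), np.float64(12.3))]
top0 disc? [441.73023563 229.10971102] [38.75 40.53]
[(array([428.07, 213.7 ]), np.float64(8.5)), (array([434.91, 217.2 ]), np.float64(10.3)), (array([458.81, 218.2 ]), np.float64(5.8)), (array([453.68, 221.77]), np.float64(10.0)), (array([442.81, 228.77]), np.float64(84.8)), (array([431.26, 235.98]), np.float64(10.8)), (array([450.27, 240.43]), np.float64(9.9)), (array([457.51, 243.38]), np.float64(18.9)), (array([428.22, 244.01]), np.float64(11.5))]
```

The ring is within about 0.8 mm of the seat. I estimate the seat in robot terms at (455.2,-302.8). Next the valve, also pinched twice.

Request:
step_arm(targets=[[[-0.203,0.382,-0.4,0,0,0,1],[-0.203,0.382,-0.6,0,0,0,1],[0,0,-0.9,0,0,0,1],[0,0,-0.8,0,0,0,1],[0,0,0,0,0,0,1]]])

```text
t: 14.68
ee_pos: [621.8, 197.7, 206.5]
orientation: [-1.848, -2.536, 0.008]
ft_force: [0.2, 1.2, 0.4]
width: 87.7
grasp_force: 0.0
```

Request:
step_arm(targets=[[[0,0,-0.3,0,0,0,1],[0,0,-0.16,0,0,0,1],[0,0,0,0,0,0,1],[0,0,0,0,0,0,0.4],[0,0,0,0,0,0,0.4]]])

```text
t: 15.3
ee_pos: [622.9, 199.9, 186.8]
orientation: [1.848, 2.54, 0.001]
ft_force: [0.0, 0.5, -0.1]
width: 71.6
grasp_force: 0.0
```

Request:
step_arm(targets=[[[0,0,0,0,0,0,0.4],[0,0,0,0,0,0,0.4],[0,0,0,0,0,0,0.4],[0,0,0,0,0,0,0.8],[0,0,0,0,0,0,0.8]]])

```text
t: 15.92
ee_pos: [622.6, 199.8, 186.1]
orientation: [-1.848, -2.54, 0.0]
ft_force: [0.5, -0.2, -0.2]
width: 68.8
grasp_force: 0.0
```

Request:
step_arm(targets=[[[0,0,0,0,0,-0.5,0.8],[0,0,0,0,0,-1,0.8],[0,0,0,0,0,-1,0.8],[0,0,0,0,0,-1,0.8],[0,0,0,0,0,-1,0.8]]])

```text
t: 16.55
ee_pos: [622.6, 199.8, 186.1]
orientation: [-2.227, -2.216, 0.0]
ft_force: [-1.1, 0.5, 0.0]
width: 70.2
grasp_force: 0.0
```

Request:
step_arm(targets=[[[0,0,0,0,0,-1,0.8],[0,0,0,0,0,-1,0.8],[0,0,0,0,0,-1,0.8],[0,0,0,0,0,-1,0.8],[0,0,0,0,0,-1,0.8]]])

```text
t: 17.18
ee_pos: [622.6, 199.8, 186.1]
orientation: [-2.578, -1.795, 0.0]
ft_force: [0.1, -0.8, 0.6]
width: 70.5
grasp_force: 0.0
```

Request:
step_arm(targets=[[[0,0,0,0,0,-1,0.8],[0,0,0,0,0,-1,0.8],[0,0,0,0,0,-1,0.8],[0,0,0,0,0,-1,0.8],[0,0,0,0,0,-1,0.8]]])

```text
t: 17.8
ee_pos: [622.6, 199.8, 186.2]
orientation: [-2.851, -1.32, 0.0]
ft_force: [0.1, 0.6, -0.1]
width: 70.4
grasp_force: 0.0
```

Request:
step_arm(targets=[[[0,0,0,0,0,-1,0.8],[0,0,0,0,0,-1,0.8],[0,0,0,0,0,-1,0.8],[0,0,0,0,0,-1,0.8],[0,0,0,0,0,-1,0.8]]])

```text
t: 18.42
ee_pos: [622.6, 199.8, 186.1]
orientation: [3.037, 0.805, -0.0]
ft_force: [-0.5, 0.4, 0.4]
width: 70.5
grasp_force: 0.0
```

Request:
step_arm(targets=[[[0,0,0,0,0,-1,0.8],[0,0,0,0,0,-1,0.8],[0,0,0,0,0,-1,0.8],[0,0,0,0,0,0,0.8],[0,0,0,0,0,0,0.4]]])

```text
t: 19.05
ee_pos: [622.6, 199.8, 186.2]
orientation: [-3.103, -0.491, 0.0]
ft_force: [-1.1, -0.0, 0.1]
width: 63.4
grasp_force: 0.0
```

Request:
step_arm(targets=[[[0,0,0,0,0,0,0.4],[0,0,0,0,0,0,0.4],[0,0,0,0,0,0,0.4],[0,0,0,0,0,0,0.4],[0,0,0.04,0,0,0,0.4]]])

```text
t: 19.68
ee_pos: [622.4, 199.7, 187.9]
orientation: [3.103, 0.489, -0.001]
ft_force: [0.3, 0.1, -2.2]
width: 52.7
grasp_force: 30.0
```

Request:
step_arm(targets=[[[0,0,0.8,0,0,0,0.4],[0,0,1,0,0,0,0.4],[0,0,1,0,0,0,0.4],[0,0,0.2,0,0,0,0.4],[-0.3,-0.9,0,0,0,0,0.4]]])

```text
t: 20.3
ee_pos: [608.0, 156.2, 338.6]
orientation: [-3.102, -0.494, -0.004]
ft_force: [0.0, -1.0, -2.7]
width: 52.8
grasp_force: 30.0
```

Request:
step_arm(targets=[[[-0.3,-0.9,0,0,0,0,0.4],[-0.3,-0.9,0,0,0,0,0.4],[-0.3,-0.9,0,0,0,0,0.4],[-0.3,-0.9,0,0,0,0,0.4],[-0.3,-0.9,0,0,0,0,0.4]]])

```text
t: 20.92
ee_pos: [531.4, -71.4, 336.6]
orientation: [-3.102, -0.49, 0.004]
ft_force: [0.3, -0.2, -2.3]
width: 52.8
grasp_force: 30.0
```

Request:
step_arm(targets=[[[-0.3,-0.9,0,0,0,0,0.4],[-0.3,-0.9,0,0,0,0,0.4],[-0.3,-0.9,0,0,0,0,0.4],[-0.3,-0.9,0,0,0,0,0.4],[-0.3,-0.9,0,0,0,0,0.4]]])

```text
t: 21.55
ee_pos: [456.4, -296.2, 336.6]
orientation: [-3.101, -0.489, 0.003]
ft_force: [1.0, 0.2, -1.9]
width: 52.5
grasp_force: 30.0
```

Request:
step_arm(targets=[[[-0.048,-0.152,-0.2,0,0,0,0.4],[0,0,-0.6,0,0,0,0.4],[0,0,-0.6,0,0,0,0.4],[0,0,-0.2,0,0,0,0.4],[0,0,0,0,0,0,0.4]]])

```text
t: 22.18
ee_pos: [455.2, -302.1, 257.2]
orientation: [-3.101, -0.49, 0.003]
ft_force: [0.5, 0.8, -2.2]
width: 52.8
grasp_force: 30.0
```

Request:
step_arm(targets=[[[0,0,-0.06,0,0,0,0.4],[0,0,-0.04,0,0,0,0.4],[0,0,0,0,0,0,0.4],[0,0,-0.01,0,0,0,0.4],[0,0,0,0,0,0,0.4]]])

```text
t: 22.8
ee_pos: [455.3, -302.9, 252.9]
orientation: [3.103, 0.489, 0.0]
ft_force: [0.1, -0.1, -1.6]
width: 52.8
grasp_force: 30.0
```

Request:
step_arm(targets=[[[0,0,-0.01,0,0,0,0.4],[0,0,0,0,0,0,0.4],[0,0,-0.01,0,0,0,0.4],[0,0,0,0,0,0,0.4],[0,0,0,0,0,0,0.4]]])

```text
t: 23.42
ee_pos: [455.2, -302.8, 252.1]
orientation: [3.103, 0.489, 0.0]
ft_force: [-2.2, 1.9, 6.4]
width: 52.7
grasp_force: 30.0
```

Request:
step_arm(targets=[[[0,0,0.01,0,0,0,0.4],[0,0,0,0,0,0,0.8],[0,0,0,0,0,0,0.8],[0,0,0,0,0,0,0.8],[0,0,0.2,0,0,0,0.8]]])

```text
t: 24.05
ee_pos: [455.0, -302.7, 262.0]
orientation: [-3.102, -0.489, 0.002]
ft_force: [-0.3, 0.2, -0.2]
width: 70.2
grasp_force: 0.0
```

Request:
step_arm(targets=[[[0,0,0.79,0,0,0,0.8],[0,0,1,0,0,0,0.8],[0.4,1,0,0,0,0,1],[0.4,1,0,0,0,0,1],[0.4,1,0,0,0,0,1]]])

```text
t: 24.68
ee_pos: [515.6, -151.5, 352.8]
orientation: [3.103, 0.488, 0.002]
ft_force: [0.3, -0.5, -0.2]
width: 87.8
grasp_force: 0.0
```

Request:
step_arm(targets=[[[0.4,1,0,0,0,0,1],[0.4,1,0,0,0,0,1],[0.4,1,0,0,0,0,1],[0.4,1,0,0,0,0,1],[0.4,1,0,0,0,0,1]]])

```text
t: 25.3
ee_pos: [615.7, 99.0, 352.6]
orientation: [3.103, 0.49, 0.001]
ft_force: [0.4, 1.0, -0.8]
width: 88.0
grasp_force: 0.0
```

Run:
```python
from m import *
d=shot('top','t3'); u,v=proj(d,[455,-302.5,76]).astype(int); im=cv2.imread('pics/t3.png')[v-30:v+30,u-30:u+30]
s=shot('scene','s3'); a,b=proj(s,[455,-302.5,76]).astype(int); im2=cv2.imread('pics/s3.png')[b-30:b+30,a-30:a+30]
cv2.imwrite('pics/t3c.png',np.hstack([cv2.resize(i,(400,400),interpolation=cv2.INTER_CUBIC) for i in (im,im2)]))
c,e=blob(d,u,v,16,BR); print(c,e,ray(d,*c,76).round(1),ray(d,*c,85).round(1))
c,e=blob(d,390,157,15,GR); print('green',c,ray(d,*c,3))
```

```text
[444.84161696 228.64020624] [23.62 25.5 ] [ 454.1 -302.1   76. ] [ 453.3 -299.    85. ]
green [389.3696938  157.02527203] [ 643.0567229  -188.08571883    3.        ]
```

View pics/t3c.png

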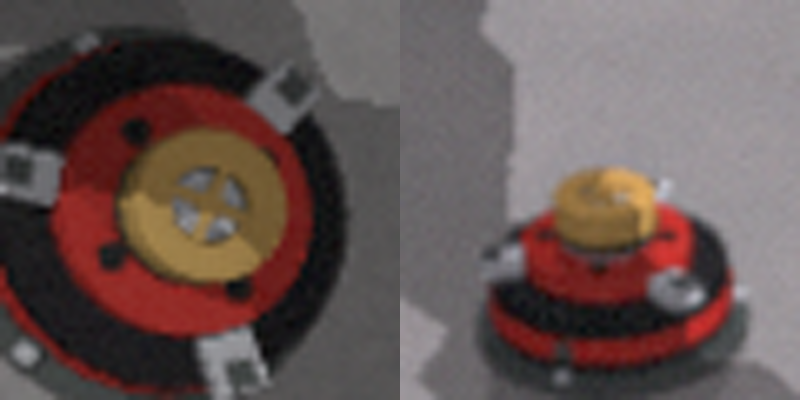

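The valve sits centred on the ring in the top crop at (203,205), and flat on the thin black gasket in the scene crop. Next the green ring.

Request:
step_arm(targets=[[[0.1,-0.952,0,0,0,0,1],[0.1,-0.952,0,0,0,0,1],[0.1,-0.952,0,0,0,0,1],[0.1,-0.952,0,0,0,0,1],[0.1,-0.952,0,0,0,0,1]]])

```text
t: 26.02
ee_pos: [639.6, -143.1, 352.4]
orientation: [3.103, 0.489, 0.0]
ft_force: [-0.5, 0.9, -0.1]
width: 87.9
grasp_force: 0.0
```

Request:
step_arm(targets=[[[0.07,-0.954,-0.255,0,0,0,1],[0,0,-0.9,0,0,0,1],[0,0,-0.9,0,0,0,1],[0,0,-0.9,0,0,0,1],[0,0,0,0,0,0,1]]])

```text
t: 26.65
ee_pos: [641.6, -188.7, 200.9]
orientation: [-3.1, -0.488, 0.01]
ft_force: [0.1, -0.1, 0.4]
width: 87.6
grasp_force: 0.0
```

Request:
step_arm(targets=[[[0,0,-0.2,0,0,0,1],[0,0,-0.14,0,0,0,1],[0,0,-0.04,0,0,0,1],[0,0,0,0,0,0,1],[0,0,0,0,0,0,0.4]]])

```text
t: 27.28
ee_pos: [643.9, -188.5, 185.5]
orientation: [3.103, 0.489, 0.001]
ft_force: [-0.0, 0.4, 0.4]
width: 81.5
grasp_force: 0.0
```

Request:
step_arm(targets=[[[0,0,0,0,0,0,0.4],[0,0,0,0,0,0,0.4],[0,0,0,0,0,0,0.4],[0,0,0,0,0,0,0.4],[0,0,0,0,0,0,0.4]]])

```text
t: 27.9
ee_pos: [643.7, -188.5, 185.0]
orientation: [-3.103, -0.489, 0.0]
ft_force: [0.1, -0.5, 0.7]
width: 52.3
grasp_force: 30.0
```

Request:
step_arm(targets=[[[0,0,0,0,0,0,0.8],[0,0,0,0,0,0,0.8],[0,0,0,0,0,0.5,0.8],[0,0,0,0,0,1,0.8],[0,0,0,0,0,1,0.8]]])

```text
t: 28.52
ee_pos: [643.7, -188.5, 184.9]
orientation: [-3.047, -0.764, 0.0]
ft_force: [-1.1, -0.2, -0.4]
width: 69.9
grasp_force: 0.0
```

Request:
step_arm(targets=[[[0,0,0,0,0,1,0.8],[0,0,0,0,0,1,0.8],[0,0,0,0,0,1,0.8],[0,0,0,0,0,1,0.8],[0,0,0,0,0,1,0.8]]])

```text
t: 29.15
ee_pos: [643.7, -188.5, 184.9]
orientation: [-2.868, -1.281, 0.0]
ft_force: [-0.4, -0.6, -0.5]
width: 70.4
grasp_force: 0.0
```

Request:
step_arm(targets=[[[0,0,0,0,0,1,0.8],[0,0,0,0,0,1,0.8],[0,0,0,0,0,1,0.8],[0,0,0,0,0,1,0.8],[0,0,0,0,0,1,0.8]]])

```text
t: 29.78
ee_pos: [643.7, -188.5, 185.0]
orientation: [-2.602, -1.76, 0.0]
ft_force: [0.9, 0.1, 0.5]
width: 70.3
grasp_force: 0.0
```

Request:
step_arm(targets=[[[0,0,0,0,0,1,0.8],[0,0,0,0,0,1,0.8],[0,0,0,0,0,1,0.8],[0,0,0,0,0,1,0.8],[0,0,0,0,0,1,0.8]]])

```text
t: 30.4
ee_pos: [643.7, -188.5, 184.9]
orientation: [-2.257, -2.185, 0.0]
ft_force: [0.3, 0.1, -0.2]
width: 70.2
grasp_force: 0.0
```

Request:
step_arm(targets=[[[0,0,0,0,0,1,0.8],[0,0,0,0,0,1,0.8],[0,0,0,0,0,1,0.8],[0,0,0,0,0,1,0.8],[0,0,0,0,0,1,0.8]]])

```text
t: 31.02
ee_pos: [643.7, -188.5, 184.9]
orientation: [-1.844, -2.544, 0.0]
ft_force: [1.1, -0.8, 0.5]
width: 69.9
grasp_force: 0.0
```

Request:
step_arm(targets=[[[0,0,0,0,0,0,0.8],[0,0,0,0,0,0,0.4],[0,0,0,0,0,0,0.4],[0,0,0,0,0,0,0.4],[0,0,0,0,0,0,0.4]]])

```text
t: 31.65
ee_pos: [643.7, -188.5, 185.0]
orientation: [-1.848, -2.54, 0.0]
ft_force: [0.2, -0.7, -0.2]
width: 52.4
grasp_force: 30.0
```

Request:
step_arm(targets=[[[0,0,0.2,0,0,0,0.4],[0,0,0.8,0,0,0,0.4],[0,0,1,0,0,0,0.4],[0,0,1,0,0,0,0.4],[0,0,0,0,0,0,0.4]]])

```text
t: 32.28
ee_pos: [645.1, -188.9, 340.6]
orientation: [1.843, 2.533, 0.005]
ft_force: [-0.2, 0.2, -0.1]
width: 52.4
grasp_force: 30.0
```

Request:
step_arm(targets=[[[-0.754,-0.457,0,0,0,0,0.4],[-0.754,-0.457,0,0,0,0,0.4],[-0.754,-0.457,0,0,0,0,0.4],[-0.754,-0.457,0,0,0,0,0.4],[-0.754,-0.457,0,0,0,0,0.4]]])

```text
t: 32.9
ee_pos: [453.6, -303.1, 334.3]
orientation: [-1.847, -2.54, 0.0]
ft_force: [0.6, -1.3, -0.0]
width: 52.1
grasp_force: 30.0
```

Request:
step_arm(targets=[[[0,0,-0.4,0,0,0,0.4],[0,0,-0.5,0,0,0,0.4],[0,0,-0.3,0,0,0,0.4],[0,0,0,0,0,0,0.4],[0,0,0,0,0,0,0.4]]])

```text
t: 33.52
ee_pos: [455.6, -302.8, 275.3]
orientation: [1.848, 2.54, -0.0]
ft_force: [1.1, 0.3, -0.9]
width: 52.4
grasp_force: 30.0
```

Request:
step_arm(targets=[[[0,0,-0.06,0,0,0,0.4],[0,0,-0.02,0,0,0,0.4],[0,0,0,0,0,0,0.4],[0,0,-0.01,0,0,0,0.4],[0,0,0,0,0,0,0.4]]])

```text
t: 34.15
ee_pos: [455.2, -302.8, 270.5]
orientation: [1.848, 2.54, -0.0]
ft_force: [0.5, -0.7, -0.7]
width: 52.2
grasp_force: 30.0
```

Request:
step_arm(targets=[[[0,0,-0.01,0,0,0,0.4],[0,0,0,0,0,0,0.4],[0,0,0,0,0,0,0.4],[0,0,-0.01,0,0,0,0.4],[0,0,0,0,0,0,0.4]]])

```text
t: 34.78
ee_pos: [455.2, -302.7, 269.8]
orientation: [1.848, 2.54, -0.0]
ft_force: [-1.9, -0.2, 4.2]
width: 52.4
grasp_force: 30.0
```

Request:
step_arm(targets=[[[0,0,0.01,0,0,0,0.4],[0,0,0,0,0,0,0.8],[0,0,0,0,0,0,0.8],[0,0,0,0,0,0,0.8],[0,0,0.2,0,0,0,0.8]]])

```text
t: 35.4
ee_pos: [455.0, -302.6, 279.7]
orientation: [-1.847, -2.539, 0.0]
ft_force: [0.4, -0.2, -0.3]
width: 70.3
grasp_force: 0.0
```

Request:
step_arm(targets=[[[0,0,0.79,0,0,0,0.8],[0,0,1,0,0,0,0.8],[-0.032,0.988,0,0,0,0,1],[-0.032,0.988,0,0,0,0,1],[-0.032,0.988,0,0,0,0,1]]])

```text
t: 36.02
ee_pos: [450.2, -153.3, 370.4]
orientation: [1.848, 2.539, 0.001]
ft_force: [1.2, 0.0, -0.2]
width: 88.0
grasp_force: 0.0
```

Request:
step_arm(targets=[[[-0.032,0.988,0,0,0,0,1],[-0.032,0.988,0,0,0,0,1],[-0.032,0.988,0,0,0,0,1],[-0.032,0.988,0,0,0,0,1],[-0.032,0.988,0,0,0,0,1]]])

```text
t: 36.65
ee_pos: [442.2, 94.1, 370.3]
orientation: [1.848, 2.54, 0.001]
ft_force: [0.2, 0.2, 0.0]
width: 87.8
grasp_force: 0.0
```

Run:
```python
from m import *
d=shot('top','t4'); u,v=proj(d,[455,-302.5,88]).astype(int); im=cv2.imread('pics/t4.png')[v-30:v+30,u-30:u+30]
s=shot('scene','s4'); a,b=proj(s,[455,-302.5,88]).astype(int); im2=cv2.imread('pics/s4.png')[b-30:b+30,a-30:a+30]
cv2.imwrite('pics/t4c.png',np.hstack([cv2.resize(i,(400,400),interpolation=cv2.INTER_CUBIC) for i in (im,im2)]))
c,e=blob(d,u,v,16,GR); print(c,e,ray(d,*c,88).round(1))
s0=load('scene0')
for f in('s0','s4'):
    dd=s0 if f=='s0' else s
    H=[(c.round(2),round(a,1),ray(dd,*c,16).round(1)) for c,a in holes(dd,354,221,20,lambda h,s,v:v<95,1.5,20)]; print(f,H)
```

```text
[446.73140706 228.27581189] [22.23 23.74] [ 454.  -302.4   88. ]
s0 [(array([354.54, 202.99]), np.float64(11.0), array([357.1,  50.3,  16. ])), (array([351.15, 207.12]), np.float64(2.0), array([385.3,  52.6,  16. ])), (array([344.79, 215.83]), np.float64(1.8), array([440.6,  59.2,  16. ]))]
s4 [(array([354.5 , 202.97]), np.float64(13.0), array([357.1,  50.1,  16. ])), (array([351.2 , 207.32]), np.float64(4.6), array([386.2,  53.2,  16. ])), (array([344.79, 215.83]), np.float64(2.6), array([440.6,  59.2,  16. ]))]
```

View pics/t4c.png

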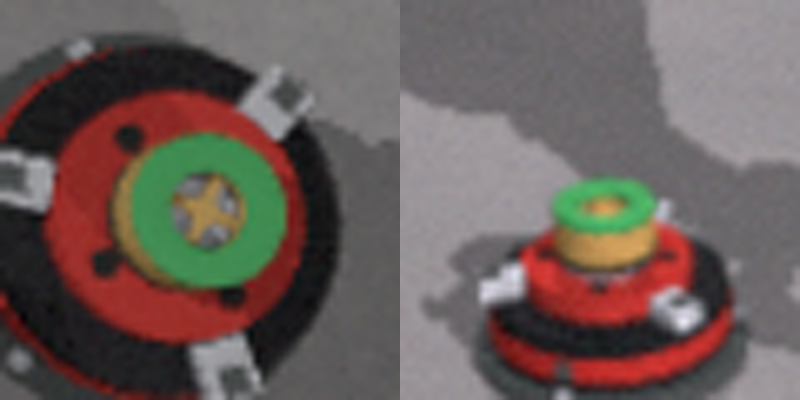

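The top crop shows green centred on the valve at (210,208), and the scene crop shows the stack level. Next the steel flange.

Request:
step_arm(targets=[[[0,0,0,0,0,0,1],[0,0,-0.8,0,0,0,1],[0,0,-0.8,0,0,0,1],[0,0,-0.6,0,0,0,1],[0,0,0,0,0,0,1]]])

```text
t: 37.38
ee_pos: [441.8, 91.0, 258.1]
orientation: [-1.849, -2.536, 0.005]
ft_force: [0.4, -0.2, 0.5]
width: 87.7
grasp_force: 0.0
```

Request:
step_arm(targets=[[[0,0,-0.4,0,0,0,1],[0,0,-0.4,0,0,0,1],[0,0,-0.07,0,0,0,1],[0,0,0,0,0,0,1],[0,0,0,0,0,0,0.5]]])

```text
t: 38.0
ee_pos: [442.9, 92.4, 217.0]
orientation: [1.848, 2.539, 0.002]
ft_force: [-0.3, -0.1, 0.9]
width: 80.8
grasp_force: 0.0
```

Request:
step_arm(targets=[[[0,0,0,0,0,0,0.1],[0,0,0,0,0,0,0.1],[0,0,0,0,0,0,0.1],[0,0,0,0,0,0,0.1],[0,0,0,0,0,0,0.1]]])

```text
t: 38.62
ee_pos: [442.4, 92.5, 215.9]
orientation: [-1.848, -2.54, 0.0]
ft_force: [-0.6, -0.3, 0.1]
width: 31.9
grasp_force: 0.0
```

Request:
step_arm(targets=[[[0,0,0,0,0,0,0.1],[0,0,0,0,0,0,0.1],[0,0,0,0,0,0,0.6],[0,0,0,0,0,0,0.6],[0,0,0,0,0,0,0.6]]])

```text
t: 39.25
ee_pos: [442.4, 92.4, 216.0]
orientation: [-1.848, -2.54, 0.0]
ft_force: [-0.1, -0.7, -0.3]
width: 51.5
grasp_force: 0.0
```

Request:
step_arm(targets=[[[0,0,0,0,0,-0.5,0.6],[0,0,0,0,0,-1,0.6],[0,0,0,0,0,-1,0.6],[0,0,0,0,0,-1,0.6],[0,0,0,0,0,-1,0.6]]])

```text
t: 39.88
ee_pos: [442.4, 92.4, 216.0]
orientation: [-2.227, -2.216, -0.0]
ft_force: [-0.1, 0.1, 0.1]
width: 52.6
grasp_force: 0.0
```

Request:
step_arm(targets=[[[0,0,0,0,0,-1,0.6],[0,0,0,0,0,-1,0.6],[0,0,0,0,0,-1,0.6],[0,0,0,0,0,-1,0.6],[0,0,0,0,0,-1,0.6]]])

```text
t: 40.5
ee_pos: [442.4, 92.4, 216.0]
orientation: [-2.578, -1.795, 0.0]
ft_force: [-0.6, 0.3, -0.0]
width: 52.7
grasp_force: 0.0
```

Request:
step_arm(targets=[[[0,0,0,0,0,-1,0.6],[0,0,0,0,0,-1,0.6],[0,0,0,0,0,-1,0.6],[0,0,0,0,0,-1,0.6],[0,0,0,0,0,-1,0.6]]])

```text
t: 41.12
ee_pos: [442.4, 92.4, 216.0]
orientation: [-2.851, -1.32, 0.0]
ft_force: [-0.0, -0.2, 0.3]
width: 52.8
grasp_force: 0.0
```

Request:
step_arm(targets=[[[0,0,0,0,0,-1,0.6],[0,0,0,0,0,-1,0.6],[0,0,0,0,0,-1,0.6],[0,0,0,0,0,-1,0.6],[0,0,0,0,0,-1,0.6]]])

```text
t: 41.75
ee_pos: [442.4, 92.4, 216.0]
orientation: [-3.037, -0.805, 0.0]
ft_force: [-0.7, 0.0, 0.2]
width: 52.8
grasp_force: 0.0
```

Request:
step_arm(targets=[[[0,0,0,0,0,-1,0.6],[0,0,0,0,0,-1,0.6],[0,0,0,0,0,-1,0.6],[0,0,0,0,0,0,0.6],[0,0,0,0,0,0,0.1]]])

```text
t: 42.38
ee_pos: [442.5, 92.4, 216.0]
orientation: [3.103, 0.491, 0.0]
ft_force: [-0.5, 0.4, -0.7]
width: 46.1
grasp_force: 0.0
```

Request:
step_arm(targets=[[[0,0,0,0,0,0,0.1],[0,0,0,0,0,0,0.1],[0,0,0,0,0,0,0.1],[0,0,0,0,0,0,0.1],[0,0,0,0,0,0,0.1]]])

```text
t: 43.0
ee_pos: [442.5, 92.4, 216.0]
orientation: [3.103, 0.489, 0.0]
ft_force: [0.7, -0.8, -1.6]
width: 26.7
grasp_force: 30.0
```

Run:
```python
from m import *
o=readout.get_obs(); print(o['width'],o['grasp_force'],o['qpos'].round(2))
s=shot('scene','s5'); im=cv2.imread('pics/s5.png')[150:250,294:414]
cv2.imwrite('pics/s5c.png',cv2.resize(im,None,fx=5,fy=5,interpolation=cv2.INTER_CUBIC))
```

```text
26.671080736839926 29.996125102043152 [ 0.18  0.51  2.1  -0.    0.52  1.44]
```

View pics/s5c.png

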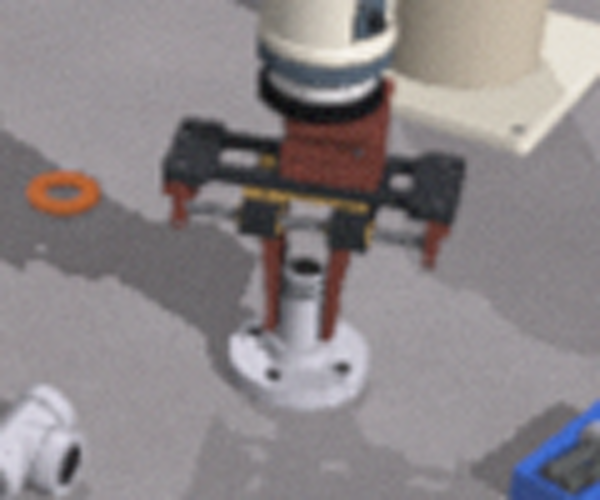

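The flange is gripped on the pipe, with holes visible at crop (275,374) and (343,368), i.e. image pixels (349,225) and (363,224). I'll check that its yaw did not change.

Run:
```python
from m import *
for f in('scene0','s5'):
    d=load(f); P=[]
    for uv in((349,225),(362,223)):
        for c,a in holes(d,*uv,4,lambda h,s,v:v<125,0.5,30): P.append(ray(d,*c,16)); print(f,c.round(2),round(a,1),P[-1].round(1))
```

```text
scene0 [348.02 224.55] 2.3 [475.7  90.6  16. ]
scene0 [362.01 223.06] 2.1 [443.9 123.9  16. ]
s5 [348.27 224.45] 4.2 [474.8  91.1  16. ]
s5 [361.94 223.17] 4.2 [444.5 123.9  16. ]
```

The yaw is unchanged at about -2.3°. I'll carry the flange to the seat while turning it +35°.

Request:
step_arm(targets=[[[0,0,0.1,0,0,0,0.1],[0,0,0.5,0,0,0,0.1],[0,0,1,0,0,0,0.1],[0,0,1,0,0,0,0.1],[0,0,0.4,0,0,0,0.1]]])

```text
t: 43.68
ee_pos: [442.4, 92.5, 368.5]
orientation: [-3.103, -0.489, -0.005]
ft_force: [0.4, -0.7, -5.9]
width: 26.8
grasp_force: 30.0
```

Request:
step_arm(targets=[[[0.0256,-0.79,0,0,0,0.875,0.1],[0.0256,-0.79,0,0,0,0.875,0.1],[0.0256,-0.79,0,0,0,0.875,0.1],[0.0256,-0.79,0,0,0,0.875,0.1],[0.0256,-0.79,0,0,0,0.875,0.1]]])

```text
t: 44.3
ee_pos: [448.0, -106.0, 365.6]
orientation: [-2.991, -0.958, 0.002]
ft_force: [-0.1, 0.9, -6.7]
width: 26.7
grasp_force: 30.0
```

Request:
step_arm(targets=[[[0.0256,-0.79,0,0,0,0.875,0.1],[0.0256,-0.79,0,0,0,0.875,0.1],[0.0256,-0.79,0,0,0,0.875,0.1],[0.0256,-0.79,0,0,0,0.875,0.1],[0.0256,-0.79,0,0,0,0.875,0.1]]])

```text
t: 44.92
ee_pos: [454.5, -303.4, 365.3]
orientation: [-2.809, -1.402, 0.001]
ft_force: [0.6, -0.8, -6.1]
width: 26.5
grasp_force: 30.0
```

Request:
step_arm(targets=[[[0,-0.004,0,0,0,0,0.1],[0,0,-0.4,0,0,0,0.1],[0,0,-0.5,0,0,0,0.1],[0,0,-0.2,0,0,0,0.1],[0,0,0,0,0,0,0.1]]])

```text
t: 45.55
ee_pos: [455.0, -302.1, 310.3]
orientation: [-2.81, -1.399, 0.002]
ft_force: [1.0, 0.5, -6.6]
width: 26.4
grasp_force: 30.0
```

Run:
```python
from m import *
o=readout.get_obs(); print(o['ee_pos'],o['orientation'])
s=shot('scene','s6'); a,b=proj(s,[455,-302.5,110]).astype(int); print(a,b); im=cv2.imread('pics/s6.png')[b-50:b+50,a-60:a+60]
cv2.imwrite('pics/s6c.png',cv2.resize(im,None,fx=5,fy=5,interpolation=cv2.INTER_CUBIC))
```

```text
[ 454.96154789 -302.066399    310.31393127] [-2.81036609e+00 -1.39922459e+00  1.67828011e-03]
253 161
```

View pics/s6c.png

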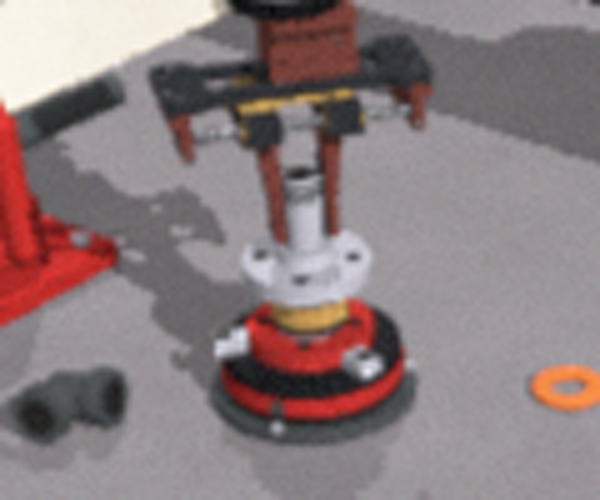

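The flange hovers just above the stack, with its front hole at (300,280) directly over the red flange's front hole. Lowering gently.

Request:
step_arm(targets=[[[0,0,-0.04,0,0,0,0.1],[0,0,-0.02,0,0,0,0.1],[0,0,0,0,0,0,0.1],[0,0,-0.01,0,0,0,0.1],[0,0,0,0,0,0,0.1]]])

```text
t: 46.22
ee_pos: [455.2, -302.8, 307.5]
orientation: [2.812, 1.4, 0.0]
ft_force: [-0.1, -0.4, -6.5]
width: 26.8
grasp_force: 30.0
```

Request:
step_arm(targets=[[[0,0,-0.01,0,0,0,0.1],[0,0,0,0,0,0,0.1],[0,0,0,0,0,0,0.1],[0,0,0,0,0,0,0.1],[0,0,0,0,0,0,0.1]]])

```text
t: 46.85
ee_pos: [455.3, -302.8, 307.1]
orientation: [2.812, 1.4, 0.0]
ft_force: [-0.8, -0.8, -2.5]
width: 26.2
grasp_force: 30.0
```

Request:
step_arm(targets=[[[0,0,-0.01,0,0,0,0.1],[0,0,0,0,0,0,0.1],[0,0,0,0,0,0,0.1],[0,0,0,0,0,0,0.1],[0,0,0,0,0,0,0.1]]])

```text
t: 47.48
ee_pos: [455.3, -302.8, 307.1]
orientation: [2.812, 1.4, 0.0]
ft_force: [-4.5, 1.9, 6.3]
width: 26.3
grasp_force: 30.0
```

Request:
step_arm(targets=[[[0,0,0.005,0,0,0,0.1],[0,0,0,0,0,0,0.6],[0,0,0,0,0,0,0.6],[0,0,0,0,0,0,0.6],[0,0,0,0,0,0,0.6]]])

```text
t: 48.1
ee_pos: [455.3, -302.8, 306.7]
orientation: [2.812, 1.4, 0.0]
ft_force: [-0.9, -0.3, 0.5]
width: 52.7
grasp_force: 0.0
```

Request:
step_arm(targets=[[[0,0,0.2,0,0,0,0.7],[0,0,0.6,0,0,0,0.7],[0,0,1,0,0,0,0.7],[0,0,0.6,0,0,0,0.7],[0.2,1,0,0,0,0,0.7]]])

```text
t: 48.72
ee_pos: [465.9, -254.5, 430.5]
orientation: [2.809, 1.392, 0.006]
ft_force: [1.1, -0.2, -0.9]
width: 62.0
grasp_force: 0.0
```

Request:
step_arm(targets=[[[0.2,1,0,0,0,0,0.7],[0.2,1,0,0,0,0,0.7],[0.2,1,0,0,0,0,0.7],[0.2,1,0,0,0,0,0.7],[0.2,1,0,0,0,0,0.7]]])

```text
t: 49.35
ee_pos: [515.3, -1.1, 427.6]
orientation: [2.812, 1.4, 0.002]
ft_force: [0.9, -0.4, 0.5]
width: 61.5
grasp_force: 0.0
```

Run:
```python
from m import *
d=shot('top','t7'); u,v=proj(d,[455,-302.5,107]).astype(int); im=cv2.imread('pics/t7.png')[v-30:v+30,u-30:u+30]
s=shot('scene','s7'); a,b=proj(s,[455,-302.5,107]).astype(int); im2=cv2.imread('pics/s7.png')[b-30:b+30,a-30:a+30]
cv2.imwrite('pics/t7c.png',np.hstack([cv2.resize(i,(400,400),interpolation=cv2.INTER_CUBIC) for i in (im,im2)]))
for t in (65,75,85):
  for c,A in holes(d,u,v,18,lambda h,s,v:v<t,3,80): X=ray(d,*c,107); q=X[:2]-[454,-302.4]; print(t,c.round(1),round(A,1),X.round(1),np.degrees(np.arctan2(q[1],q[0])).round(1),np.hypot(*q).round(1))
```

```text
65 [434.2 210. ] 24.9 [ 493.3 -268.6  107. ] 40.7 51.9
65 [441.5 215.2] 12.0 [ 481.8 -284.8  107. ] 32.3 32.9
65 [460.2 225. ] 73.2 [ 460.6 -326.6  107. ] -74.8 25.1
65 [453.3 226.2] 27.0 [ 457.3 -310.8  107. ] -68.6 9.1
65 [437.8 235. ] 11.3 [ 436.9 -275.2  107. ] 122.3 32.1
65 [457.9 239.6] 15.3 [ 427.4 -320.2  107. ] -146.2 32.0
65 [461.7 244.7] 3.8 [ 416.3 -328.5  107. ] -145.4 45.8
75 [434.4 210. ] 26.8 [ 493.2 -268.9  107. ] 40.5 51.6
75 [441.5 215.2] 13.6 [ 481.8 -284.9  107. ] 32.2 32.8
75 [461.9 218.6] 3.8 [ 475.2 -331.   107. ] -53.4 35.6
75 [460.2 225. ] 78.1 [ 460.6 -326.7  107. ] -74.8 25.1
75 [453.3 226.2] 36.9 [ 457.3 -310.8  107. ] -68.4 9.0
75 [437.8 235. ] 12.9 [ 436.8 -275.3  107. ] 122.4 32.1
75 [457.9 239.6] 17.5 [ 427.3 -320.2  107. ] -146.3 32.1
75 [461.9 244.5] 5.6 [ 416.7 -328.9  107. ] -144.6 45.8
85 [434.5 210.1] 28.7 [ 493.1 -269.2  107. ] 40.3 51.3
85 [459.1 209.6] 3.6 [ 495.4 -325.4  107. ] -29.1 47.4
85 [441.6 215.2] 15.5 [ 481.8 -285.   107. ] 32.1 32.8
85 [443.  222.4] 11.3 [ 465.5 -287.9  107. ] 51.7 18.5
85 [451.6 226.2] 79.2 [ 457.3 -307.   107. ] -54.5 5.6
85 [437.9 235. ] 14.6 [ 436.8 -275.4  107. ] 122.5 32.0
85 [457.9 239.7] 20.1 [ 427.3 -320.2  107. ] -146.3 32.1
85 [462.2 244.2] 8.2 [ 417.3 -329.6  107. ] -143.5 45.7
```

View pics/t7c.png

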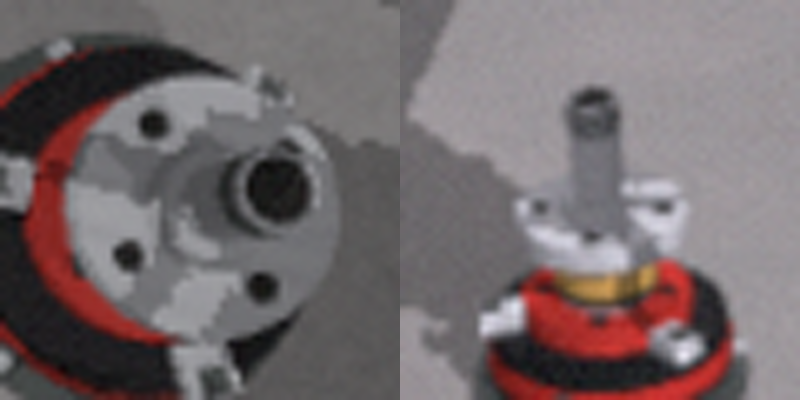

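The top crop shows the flange's holes at 32.9° and its centre at (454.6,-302.6). The red flange measured 32.7° and (454.9,-302.5), and the scene crop shows the stack upright. Handing in.

```bash
python3 -c "
from h import *
print(ctrl.close_job())"
```

```text
the job is handed in; nothing more can be done
None
```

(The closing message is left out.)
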